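Put the fork away in the child-safe cutlery caddy

ROBOT

A 6-joint arm with a two-finger parallel gripper is mounted at the origin on a cart in front of the work surface, level with it; the furniture and walls round the work are solid. World frame = base frame: x ahead of the robot, y to its left, z up, the work surface at z = 0. Lengths are in m, angles in degrees, forces in N, time in s.
With the tool pointing down it reaches from about 0.375 to 0.9 m from the base axis. Payload 3.1 kg.
Tool frame: the origin (TCP) lies where the fingers leave the gripper's body, on its centre line; the fingertips stand 70 mm ahead of it and the grasp point (between the pads) lies 51 mm ahead of it; z points along the fingers, y is the line along which they close (so a half turn about z gives the same grasp; the last joint's range is limited). The gripper opens to 87 mm and grips with 3 to 60 N. Pads are 19 mm wide; open, the fingers measure 117 mm over their backs; the gripper's body (75 mm by 190 mm) begins 51 mm behind the grasp point.
Start: joints at [-74.57, 30.224, 82.088, -0, 67.689, -10.227], TCP at [0.271, -0.563, 0.292] pointing down, gripper open.
Joint ranges: [-176.69, 176.69], [-43.24, 126.21], [12.49, 139.97], [-82, 262], [0, 151.66], [-163.58, 163.58]. Speed limits (degrees/s): [159.86, 159.86, 180, 180, 180, 180].

INTERFACE

Orientations are given as a 3x3 rotation matrix whose columns are the frame's x, y, z axes.
In Python, from rig import readout, capture, calibration, bot, look_for gives the robot as it stands. The module is installed in compiled form; this text tells all that it offers.
- The arm moves only by the shell command python3 -m pendant 'ROWS'. ROWS is JSON, a list of rows, each a list of 7 numbers: the shift along the tool's x, y, z normalised to -1 to 1, where 1 is 200 mm, then the turn, a rotation vector about the tool's x, y, z normalised to -1 to 1, where 1 is 180 degrees, then the closure, from -1 (fully open) to 1 (shut). In form: [[dx, dy, dz, ax, ay, az, grip], ...]. A call has 1 to 8 rows; each row is the pose to reach, as a shift and turn from the pose commanded when the call began, along the tool's axes at that moment, turning the shorter way round; what a row does not reach only later rows make up. A row lasts 1/10 s, in which the tool goes at most 50 mm and 8.59 degrees, less where a joint would pass 70% of its speed; a pose out of reach is approached as far as the arm can. A call with a number of a shift or a turn outside -1 to 1 is refused whole. A call with a gripper value outside its range is refused whole. The fingers move at their own pace and stop on an object; the grip force is fixed at half the most. Time passes only in rows, so rows that repeat a pose let the fingers close. It gives the time, the measured TCP pose, the force, the opening and the grip force at its end, in the units of the state.
- readout.read_state(): the state, without advancing time (a new reading comes with each control period).
- capture(name): name is "side" or "top"; returns (picture, depth): 420x560x3 uint8, red, green, blue; 420x560 float32, m along the optical axis (not along the pixel's ray), 0 where there is no reading.
- calibration(name): a dict with "mtx" (3x3 intrinsics, pixels), "k1" (the pictures are not rectified: a ray, as slopes to the right and down, at radius r is drawn at 1 + k1 r^2 times it, then the intrinsics apply), "T" (4x4, takes a point from camera to world coordinates). Camera axes: x right, y down, z forward; pixel columns grow to the right and rows downward; lengths in m; the calibration is good to about 2 mm. A picture is of the moment at which its call begins. calibration takes no time and is no camera call.
- bot.hand_in(): hands the job in; it is judged then, once.
Trained networks look in the newest picture that a camera, given by its name, has taken for a name from the list of things; names that differ only in an ending like _2 or _b are one class to them, and where a whole thing is asked for, a point or a joint stands for the part that bears it (a point fixed in the world has none). Each returns a list of dicts, best first, with "conf" (0 to 1); they miss things now and then, are a little off and sometimes report something else, mostly with a low value. They report only what shows in the picture. A call takes as long as a camera call.
- look_for(thing, camera): "extent" ([left, top, right, bottom] in pixels, round what is visible of it).
The state is a dict: "time_s": time; "joint_positions": joint angles; "qvel": joint speeds; "tau": joint torques, N m; "position": TCP position; "tcp_rot": TCP orientation; "force": force on the tool from outside, world axes, zero at the start; "moment": the same for the moment, N m; "opening": opening from 0.0 (shut) to 1.0 (fully open); "grasp_force": force on a finger pad.
Only numpy, scipy, OpenCV 4.12 (cv2) and the standard library are available. Lean on these libraries where they do the work, as an engineer would, in place of code of your own. Each camera call takes 0.05 s, during which the arm holds its last target. There are 200 camera calls.

TASK

Put the fork away in the child-safe cutlery caddy: press its release knob lightly and turn it clockwise until it drops into its slot and the tray springs out, lay the fork in the tray, then push the tray home until it clicks and stays shut. Leave the spoon, the jars and the mug where they are.

Things in the scene. Friction and masses are not known exactly. Their poses are not given: they have to be found in the camera images.
- caddy: Child-safe cutlery caddy, fixed: a low white hood 246 mm wide (y), roof top at 52 mm, with a wooden front panel facing the robot and a knob on the right of its roof. Origin: on the counter under the middle of the home tray; x points from the front to the back, z up. The hood reaches from x = -52 to +98 mm. The tray slides out along -x; it has no handle.
- tray (a joint): How far the tray stands out, m: 0 = home and latched, 0.095 = sprung fully out. A spring of 3 to 4 N pushes it out. To latch, push it 1 to 2 mm past home (hard stop 4 mm past home; 5 to 10 N near the end): the catch snaps up and holds it at 0 when let go. Unclicked, it springs out again.
- tray_front (a point): Centre of the outer face of the tray's wooden front panel, 30 mm above the counter. The panel is 246 mm wide, from 7 to 50 mm high, 8 mm thick. It moves with the tray. Axes as the caddy's.
- tray_floor (a point): Centre of the tray's inside floor, 8 mm above the counter. Inside: 95 mm along x, 228 mm along y. Side and back walls rise 17 mm above the floor, the front panel 42 mm. With the tray fully out, its inside is open from above, the hood's front edge standing over its back wall. Axes as the caddy's.
- release (a joint): How far the release knob is pressed down, m: 0 = up, 0.011 = fully down. Sprung up, 1 to 2 N at first. A key under it meets a slotted ring after 3 mm and stops there, unless it stands over the slot: then the knob drops on to 11 mm (5 to 6 N) and frees the tray at about 9 mm. Let go, it rises again.
- release_turn (a joint): Turn of the knob, rad, clockwise from above; at 0 its bar lies along the caddy's x. Range -0.3 to 1.6, starts within 0.15 of 0, stays where turned. The hidden slot lies between 0.5 and 1.15, takes the key 0.15 rad to either side and must be found by feel (turn under light pressure, or press, ease off, turn on by 0.25 or less, press again).
- knob_grip (a point): Centre of the knob's bar grip, 94.5 mm above the counter when up, at x = +10, y = -80 mm from the caddy's origin in its frame. The steel bar is 48 mm long, 16 mm thick, 25 mm tall (82 to 107 mm above the counter) and stands on a steel disc 64 mm across. x axis along the bar; moves with the knob.
- fork: The steel table fork lying on the counter to the right of the caddy, 193 mm long (its x axis), 26 mm wide (y), 15 mm tall, about 40 g. Origin: centre of its underside.
- dessert_spoon: A steel spoon 199 mm long lying further right than the fork; leave it. Origin: centre of its underside.
- honey_jar: Glass honey jar, 71 mm diameter, 110 mm tall, at the back to the right of the caddy; leave it. Origin: centre of its underside.
- spice_c: Small spice jar with a dark cap, 41 mm diameter, 105 mm tall, at the back right; leave it. Origin: centre of its underside.
- mug_b: Green and white mug, 86 mm wide, 99 mm tall, to the left of the caddy; leave it. Origin: under its middle.

How it is judged (in metres and radians):
On the way, in this order (a step that is already met when the one before it is completed fails the run):
1. the released tray has sprung out (value of joint tray above 0.085 m), for 0.2 s.
2. the fork lies in the open tray, let go (value of joint tray above 0.07 m and x of fork in the frame of tray_floor between -0.045 and 0.045 m and y of fork in the frame of tray_floor between -0.03 and 0.03 m and z of fork in the frame of tray_floor between -0.005 and 0.02 m and contact force between the fingers and fork below 0.1 N), for 0.2 s.
At the end, for the whole second after the job is handed in: The tray is home and latched by itself (within 4 mm), with the fork at rest on its floor inside (fork's middle within 45 mm front to back and 30 mm sideways of the floor's middle, under 20 mm above it). Spoon, honey jar, spice jar and mug are within 30 mm of where they stood (value of joint tray below 0.004 m and x of fork in the frame of tray_floor between -0.045 and 0.045 m and y of fork in the frame of tray_floor between -0.03 and 0.03 m and z of fork in the frame of tray_floor between -0.005 and 0.02 m and linear speed of fork below 0.03 m/s); the robot touches nothing.
It fails at once if the spoon, honey jar, spice jar or mug is moved more than 30 mm (distance of any of dessert_spoon, honey_jar, spice_c, mug_b from where it was at the start of the episode above 0.03 m).
It also fails if it takes over 67 s, if anything falls off the work surface, if the arm or the gripper's body presses on something with over 40 N, if the wrist force passes 120 N, or if a joint passes its speed limit or range.

## Working session

There is one attempt and no reset: what is moved stays moved. The work goes in short steps, Python scripts to look and compute and a shell command to move; the robot and the scene stay as the last step left them, time stands still between calls to the robot, and variables do not carry over. Pictures are saved under pics/ and viewed, at most 10 in all, crops included, and the job is handed in when it is done.

```bash
mkdir -p pics; cat > h.py <<'E'
import numpy as np, cv2
from rig import readout, capture, calibration, bot, look_for
def cloud(name,depth):
    c=calibration(name); K=c["mtx"]; K=np.array(K); 
    v,u=np.mgrid[0:depth.shape[0],0:depth.shape[1]]
    xd=(u-K[0,2])/K[0,0]; yd=(v-K[1,2])/K[1,1]
    x,y=xd.copy(),yd.copy()
    for _ in range(8):
        f=1+c["k1"]*(x*x+y*y); x,y=xd/f,yd/f
    P=np.stack([x*depth,y*depth,depth],-1); T=np.array(c["T"])
    W=P@T[:3,:3].T+T[:3,3]; W[depth==0]=np.nan
    return W
E
python3 - <<'E'
from h import *
np.set_printoptions(precision=4,suppress=True)
for n in("side","top"):
    im,d=capture(n); cv2.imwrite(f"pics/{n}0.png",im[...,::-1]); W=cloud(n,d); np.save(f"{n}0.npy",W)
    print(n,np.array(calibration(n)["T"]))
    for t in("caddy","fork","dessert_spoon","honey_jar","spice_c","mug_b","knob_grip","tray_front"):
        for r in look_for(t,n)[:2]:
            l,tp,rr,b=[int(x) for x in r["extent"]]
            q=W[max(tp,0):b,max(l,0):rr].reshape(-1,3)
            print(t,round(r["conf"],2),r["extent"],np.nanmedian(q,0))
s=readout.read_state();print(s["time_s"],s["position"],s["tcp_rot"],s["force"],s["opening"])
E
```

```text
side [[ 0.9905 -0.0673  0.1201  0.3405]
 [-0.1374 -0.541   0.8297 -1.4376]
 [ 0.0091 -0.8383 -0.5451  1.0058]
 [ 0.      0.      0.      1.    ]]
fork 0.59 [269.4, 189.7, 299.0, 234.3] [0.582  0.023  0.0259]
fork 0.51 [237.5, 271.6, 269.7, 279.4] [ 0.4497 -0.2641  0.0028]
honey_jar 0.87 [323.2, 230.6, 354.1, 270.9] [ 0.6967 -0.2675  0.0626]
spice_c 0.56 [340.1, 272.1, 355.9, 313.1] [ 0.6782 -0.4357  0.0612]
mug_b 0.74 [235.3, 138.4, 256.0, 169.7] [0.4862 0.3719 0.0691]
knob_grip 0.57 [301.6, 197.1, 320.6, 212.4] [ 0.6582 -0.0457  0.0831]
tray_front 0.74 [268.9, 188.1, 298.0, 239.2] [0.5762 0.0169 0.0154]
top [[-0.0064 -0.9899  0.1418  0.3668]
 [-1.      0.0061 -0.0025 -0.0165]
 [ 0.0017 -0.1419 -0.9899  1.2798]
 [ 0.      0.      0.      1.    ]]
caddy 0.79 [213.7, 124.9, 314.6, 199.3] [0.6511 0.0423 0.0505]
caddy 0.42 [418.2, 141.8, 444.6, 162.5] [ 0.6722 -0.4111  0.0605]
fork 0.83 [369.0, 190.6, 380.0, 254.1] [ 0.4878 -0.2647  0.0017]
dessert_spoon 0.67 [426.9, 195.0, 442.9, 270.1] [ 0.4581 -0.4299  0.0019]
dessert_spoon 0.55 [280.8, 149.3, 300.2, 164.1] [ 0.6565 -0.0286  0.0828]
honey_jar 0.74 [353.5, 128.5, 385.0, 162.0] [ 0.6877 -0.2409  0.0862]
spice_c 0.94 [421.0, 141.7, 445.3, 163.1] [ 0.6699 -0.416   0.0647]
mug_b 0.88 [106.1, 203.0, 160.1, 238.7] [0.4925 0.4028 0.0105]
knob_grip 0.7 [286.8, 141.2, 302.3, 165.0] [ 0.6657 -0.0408  0.0828]
tray_front 0.59 [223.5, 174.9, 312.7, 196.0] [0.5888 0.0315 0.0495]
tray_front 0.57 [214.3, 125.8, 315.1, 196.2] [0.654  0.0396 0.0508]
0.9 [ 0.2706 -0.5633  0.2922] [[ 0.9014  0.433  -0.    ]
 [ 0.433  -0.9014  0.    ]
 [-0.     -0.     -1.    ]] [ 0.5353  0.0088 -0.0095] 1.0010513568579336
```

View pics/top0.png

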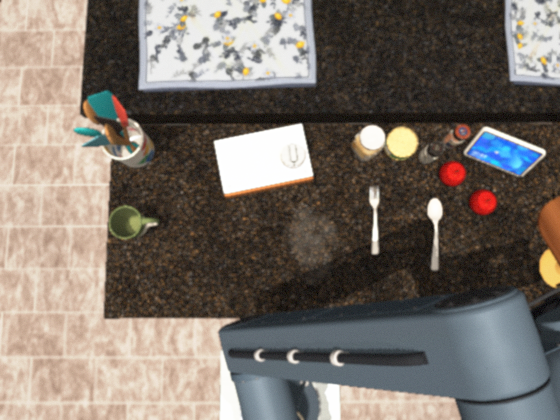

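View pics/side0.png

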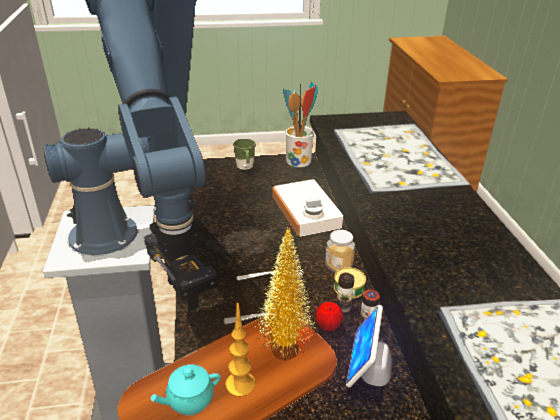

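The top view shows the caddy's white roof at about (214–314, 125–199) with the knob near (292,154). The fork is at (375, 190–254), tines away from the robot. The spoon is at col 435, the honey jar at about (369,143) and the mug at (127,222). The side view agrees, and its fork box at (269,190) is really the tray front.

```bash
python3 - <<'E'
from h import *
np.set_printoptions(precision=4,suppress=True)
W=np.load("top0.npy")
def reg(u0,v0,u1,v1,z0,z1):
    q=W[v0:v1,u0:u1].reshape(-1,3); return q[(q[:,2]>z0)&(q[:,2]<z1)]
def rect(q): return cv2.minAreaRect((q[:,:2]*1000).astype(np.float32))
print("roof",rect(reg(205,118,325,205,.042,.060)))
k=reg(275,135,312,175,.095,.12); print("bar",len(k),rect(k),k.mean(0))
k=reg(275,135,312,175,.07,.12); print("knob",len(k),rect(k),k.mean(0))
im=cv2.imread("pics/top0.png").astype(int)
def bright(u0,v0,u1,v1):
    s=im[v0:v1,u0:u1].min(-1)>110
    q=W[v0:v1,u0:u1][s]; return q
f=bright(364,184,386,258); print("fork",len(f),rect(f),np.nanmedian(f[:,2]),f.min(0),f.max(0))
for x in np.arange(.4,.62,.02):
    m=abs(f[:,0]-x)<.01; print(round(x,2),m.sum(),f[m].mean(0) if m.any() else "")
E
```

```text
roof ((665.87158203125, 38.807281494140625), (331.4389343261719, 220.0028533935547), 89.95093536376953)
bar 110 ((662.5158081054688, -36.999454498291016), (46.70535659790039, 15.632003784179688), 6.628610134124756) [ 0.6618 -0.0369  0.1059]
knob 430 ((663.733154296875, -36.635337829589844), (58.96600341796875, 61.805294036865234), 89.30989074707031) [ 0.6618 -0.0366  0.0882]
fork 468 ((492.55096435546875, -266.6662292480469), (30.20797348022461, 188.2532501220703), 88.5001220703125) 0.0029256852622738805 [nan nan nan] [nan nan nan]
0.4 29 [ 0.405  -0.265   0.0029]
0.42 46 [ 0.4201 -0.2651  0.0043]
0.44 46 [ 0.44   -0.2653  0.0064]
0.46 50 [ 0.4598 -0.266   0.0069]
0.48 34 [ 0.4798 -0.2667  0.0081]
0.5 34 [ 0.4995 -0.2677  0.0069]
0.52 32 [ 0.5199 -0.2672  0.006 ]
0.54 61 [ 0.5417 -0.2673  0.0028]
0.56 76 [ 0.5605 -0.2679  0.0007]
0.58 55 [ 0.5785 -0.2675  0.0016]
0.6 0
```

```bash
python3 - <<'E'
import cv2
im=cv2.imread("pics/top0.png")
a=cv2.resize(im[120:260,205:395],None,fx=4,fy=4,interpolation=cv2.INTER_CUBIC)
cv2.imwrite("pics/top0z.png",a)
E
```

```text
(no output)
```

View pics/top0z.png

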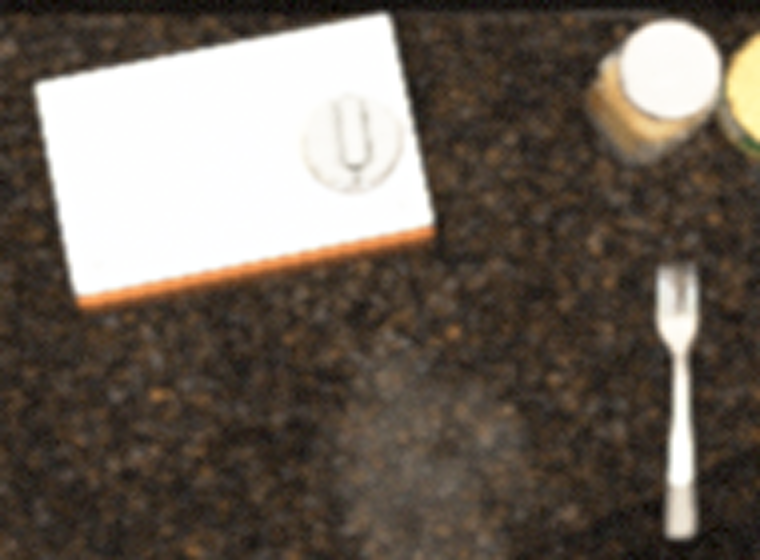

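The crop shows the roof corners at about (77,298), (433,228), (388,15) and (36,85), so the caddy is yawed about +11°. The knob bar leans slightly less than that. The fork lies almost along world x.

```bash
cat >> h.py <<'E'
def pix2plane(name,u,v,z):
    c=calibration(name); K=np.array(c["mtx"]); T=np.array(c["T"])
    xd,yd=(u-K[0,2])/K[0,0],(v-K[1,2])/K[1,1]; x,y=xd,yd
    for _ in range(8):
        f=1+c["k1"]*(x*x+y*y); x,y=xd/f,yd/f
    r=T[:3,:3]@[x,y,1]; return T[:3,3]+r*(z-T[2,3])/r[2]
def plan(target,yaw,):
    """row numbers from commanded~measured pose to TCP target, tool down, tool y axis (closing) at angle yaw+90 (x along yaw)"""
    from scipy.spatial.transform import Rotation as Ro
    s=readout.read_state(); R=np.array(s["tcp_rot"]); p=np.array(s["position"])
    a=np.radians(yaw); best=None
    for k in (0,np.pi):
        c,sn=np.cos(a+k),np.sin(a+k); G=np.array([[c,sn,0],[sn,-c,0],[0,0,-1]])
        rv=Ro.from_matrix(R.T@G).as_rotvec()
        d=R.T@(np.array(target)-p)
        print("shift",np.round(d/0.2,4),"turn",np.round(rv/np.pi,4),"deg",np.round(np.degrees(rv),1))
E
python3 - <<'E'
from h import *
np.set_printoptions(precision=4,suppress=True)
im=cv2.imread("pics/top0.png"); W=np.load("top0.npy")
m=((im.min(-1)>170)&(W[...,2]>.04)); m[:, :205]=0; m[:,322:]=0; m[:115]=0;m[205:]=0
q=W[m]; q=q[q[:,2]<.06]; r=cv2.minAreaRect((q[:,:2]*1000).astype(np.float32)); print(r)
C=np.array([pix2plane("top",205+a/4,120+b/4,.052) for a,b in((77,298),(433,228),(388,15),(36,85))]);print(C)
fm,bm=C[:2].mean(0),C[2:].mean(0); print("yaws",np.degrees(np.arctan2(*(bm-fm)[1::-1])), np.linalg.norm(bm-fm),np.linalg.norm(C[0]-C[1]))
e=C[0]-C[1]; print(np.degrees(np.arctan2(-e[0],e[1])))
print("C",C.mean(0))
for z in(.003,): print([pix2plane("top",205+a/4,120+b/4,z) for a,b in((677,262),(681,538))])
plan([.665,-.037,.25],6.6)
E
```

```text
((660.0590209960938, 43.941200256347656), (153.46470642089844, 246.50204467773438), 11.387951850891113)
[[ 0.5598  0.1471  0.052 ]
 [ 0.6065 -0.0944  0.052 ]
 [ 0.7567 -0.0655  0.052 ]
 [ 0.7084  0.1773  0.052 ]]
yaws 11.181756556965315 0.15226648140606824 0.24593620078368686
10.942763874059242
C [0.6579 0.0411 0.052 ]
[array([ 0.5907, -0.2695,  0.003 ]), array([ 0.3971, -0.2658,  0.003 ])]
shift [ 2.917  -1.5184  0.2112] turn [-0.      0.      0.1059] deg [-0.   0.  19.1]
shift [ 2.917  -1.5184  0.2112] turn [-0.     -0.     -0.8941] deg [  -0.    -0.  -160.9]
```

```bash
python3 -m pendant '[[0.97,-0.506,0.07,0,0,0,-1],[0.97,-0.506,0.07,0,0,0,-1],[0.97,-0.506,0.07,0,0,0,-1],[0.97,-0.506,0.07,0,0,0,-1],[0.97,-0.506,0.07,0,0,0,-1]]'
python3 -m pendant '[[0.97,-0.506,0.07,0,0,0,-1],[0.97,-0.506,0.07,0,0,0,-1],[0.97,-0.506,0.07,0,0,0,-1],[0.97,-0.506,0.07,0,0,0,-1],[0.97,-0.506,0.07,0,0,0,-1]]'
python3 -m pendant '[[0.962,-0.509,0.07,0,0,0.106,-1],[0.962,-0.509,0.07,0,0,0.106,-1],[0.962,-0.509,0.07,0,0,0.106,-1],[0.962,-0.509,0.07,0,0,0.106,-1],[0.962,-0.509,0.07,0,0,0.106,-1],[0.962,-0.509,0.07,0,0,0.106,-1]]'
python3 -c "
from h import *
plan([.662,-.0375,.157],6.6);s=readout.read_state();print(s['position'],s['joint_positions'])"
```

```text
time_s: 1.4
position: [0.4033, -0.3839, 0.278]
tcp_rot: [[0.9, 0.436, -0.0], [0.436, -0.9, 0.003], [0.001, -0.003, -1.0]]
force: [-0.0, -0.3, 0.4]
opening: 1.0
grasp_force: 0.0
time_s: 1.9
position: [0.5346, -0.2091, 0.2641]
tcp_rot: [[0.9, 0.436, 0.001], [0.436, -0.9, 0.001], [0.001, -0.001, -1.0]]
force: [0.3, 0.0, -0.5]
opening: 1.001
grasp_force: 0.0
time_s: 2.5
position: [0.6637, -0.0342, 0.2498]
tcp_rot: [[0.993, 0.119, 0.001], [0.119, -0.993, 0.001], [0.001, -0.001, -1.0]]
force: [-0.8, -0.5, -0.5]
opening: 1.0
grasp_force: 0.0
shift [-0.0112  0.0154  0.464 ] turn [-0.0002 -0.0004  0.0014] deg [-0.  -0.1  0.3]
shift [-0.0112  0.0154  0.464 ] turn [ 6.000e-04 -3.000e-04 -9.986e-01] deg [ 1.000e-01 -1.000e-01 -1.797e+02]
[ 0.6637475  -0.03424517  0.2498047 ] [-1.25876246e+01  3.58986828e+01  7.83578401e+01  6.13547152e-02
  6.56859663e+01  7.05330385e+01]
```

```bash
python3 -m pendant '[[-0.011,0.015,0.22,0,0,0,-1],[-0.011,0.015,0.44,0,0,0,-1],[-0.011,0.015,0.465,0,0,0,-1],[-0.011,0.015,0.465,0,0,0,1],[-0.011,0.015,0.465,0,0,0,1],[-0.011,0.015,0.465,0,0,0,1],[-0.011,0.015,0.465,0,0,0,1],[-0.011,0.015,0.465,0,0,0,1]]'
```

```text
time_s: 3.3
position: [0.6608, -0.0412, 0.1588]
tcp_rot: [[0.993, 0.115, 0.002], [0.115, -0.993, -0.001], [0.002, 0.001, -1.0]]
force: [-0.1, 0.1, -0.2]
opening: 0.631
grasp_force: 0.0
```

```bash
python3 -m pendant '[[0,0,0,0,0,0,1],[0,0,0,0,0,0,1],[0,0,0,0,0,0,1],[0,0,0,0,0,0,1],[0,0,0,0,0,0,1],[0,0,0,0,0,0,1],[0,0,0,0,0,0,1]]'
```

```text
time_s: 4.0
position: [0.66, -0.04, 0.1571]
tcp_rot: [[0.993, 0.114, -0.001], [0.114, -0.993, 0.002], [-0.0, -0.002, -1.0]]
force: [0.2, 4.3, -0.3]
opening: 0.178
grasp_force: 30.0
```

```bash
python3 -m pendant '[[0,-0.008,0.012,0,0,0,1],[0,-0.008,0.025,0,0,0,1],[0,-0.008,0.025,0,0,0,1]]'
python3 -m pendant '[[0,0,0,0,0,0.03,1],[0,0,0,0,0,0.06,1],[0,0,0,0,0,0.09,1],[0,0,0,0,0,0.12,1],[0,0,0,0,0,0.12,1]]'
```

```text
time_s: 4.3
position: [0.66, -0.0396, 0.1541]
tcp_rot: [[0.993, 0.115, 0.0], [0.115, -0.993, -0.001], [0.0, 0.001, -1.0]]
force: [-3.4, 2.5, 9.8]
opening: 0.176
grasp_force: 30.0
time_s: 4.8
position: [0.6601, -0.038, 0.1531]
tcp_rot: [[0.965, -0.261, 0.0], [-0.261, -0.965, 0.003], [-0.0, -0.003, -1.0]]
force: [-2.4, 6.0, 5.4]
opening: 0.179
grasp_force: 30.0
```

```bash
for i in 1; do python3 -m pendant '[[0,0,0,0,0,0.02,1],[0,0,0,0,0,0.04,1],[0,0,0,0,0,0.04,1]]'; done | grep -E "pos|force|rot"
python3 -m pendant '[[0,0,0,0,0,0.02,1],[0,0,0,0,0,0.04,1],[0,0,0,0,0,0.04,1]]'| grep -E "pos|force|rot"
python3 -m pendant '[[0,0,0,0,0,0.02,1],[0,0,0,0,0,0.04,1],[0,0,0,0,0,0.04,1]]'| grep -E "pos|force|rot"
```

```text
position: [0.6603, -0.0374, 0.1531]
tcp_rot: [[0.925, -0.38, 0.001], [-0.38, -0.925, 0.003], [-0.001, -0.004, -1.0]]
force: [-0.4, 8.4, 4.8]
grasp_force: 30.0
position: [0.6605, -0.0369, 0.1531]
tcp_rot: [[0.87, -0.493, 0.001], [-0.493, -0.87, 0.004], [-0.001, -0.005, -1.0]]
force: [0.0, 8.4, 5.2]
grasp_force: 30.0
position: [0.6608, -0.0364, 0.154]
tcp_rot: [[0.801, -0.598, 0.002], [-0.598, -0.801, 0.005], [-0.001, -0.005, -1.0]]
force: [0.1, 11.7, 9.7]
grasp_force: 30.0
```

```bash
python3 -m pendant '[[-0.009,-0.012,-0.012,0,0,0,1],[-0.009,-0.012,-0.012,0,0,-0.04,1],[-0.009,-0.012,-0.012,0,0,-0.077,1],[-0.009,-0.012,-0.012,0,0,-0.077,1],[-0.009,-0.012,0.005,0,0,-0.077,1],[-0.009,-0.012,0.02,0,0,-0.077,1],[-0.009,-0.012,0.02,0,0,-0.077,1]]'
```

```text
time_s: 6.4
position: [0.6603, -0.0366, 0.1483]
tcp_rot: [[0.921, -0.389, 0.001], [-0.389, -0.921, -0.0], [0.001, -0.0, -1.0]]
force: [-0.2, 2.7, 2.5]
opening: 0.182
grasp_force: 30.0
```

```bash
python3 -m pendant '[[0,0,0.01,0,0,0,1],[0,0,0.022,0,0,0,1],[0,0,0.022,0,0,0,1],[0,0,0.022,0,0,0,1]]'
python3 - <<'E'
from h import *
im,d=capture("top"); cv2.imwrite("pics/t1.png",im[...,::-1])
im,d=capture("side"); cv2.imwrite("pics/s1.png",cv2.resize(im[150:330,180:400,::-1],None,fx=3,fy=3))
for n in("top","side"): print(look_for("tray_front",n)[:2])
E
```

```text
time_s: 6.8
position: [0.6605, -0.0367, 0.1458]
tcp_rot: [[0.922, -0.388, 0.001], [-0.388, -0.922, -0.001], [0.001, 0.0, -1.0]]
force: [-3.1, 2.5, 12.8]
opening: 0.181
grasp_force: 30.0
[{'extent': [301.1, 182.1, 321.0, 211.7], 'conf': 0.46}]
[{'extent': [244.1, 194.6, 298.4, 241.1], 'conf': 0.9}]
```

View pics/s1.png

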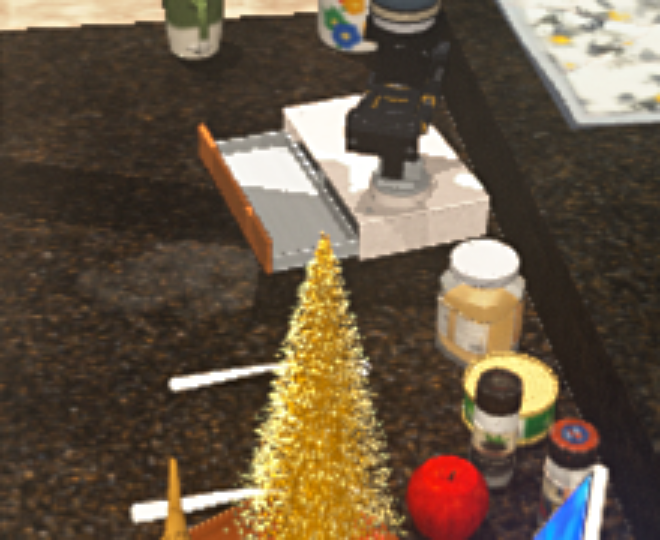

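The tray has sprung fully out (orange panel at crop (235,200)). Next I let go of the knob and go to the fork.

```bash
python3 -m pendant '[[0,0,-0.05,0,0,0,1],[0,0,-0.05,0,0,0,-1],[0,0,-0.05,0,0,0,-1],[0,0,-0.05,0,0,0,-1],[0,0,-0.25,0,0,0,-1],[0,0,-0.4,0,0,0,-1],[0,0,-0.4,0,0,0,-1]]'
python3 -c "
from h import *
plan([.494,-.2675,.18],-1.1)"
```

```text
time_s: 7.7
position: [0.6626, -0.0373, 0.2279]
tcp_rot: [[0.922, -0.387, 0.009], [-0.387, -0.922, -0.002], [0.009, -0.001, -1.0]]
force: [0.6, -1.0, 0.1]
opening: 0.643
grasp_force: 0.0
shift [-0.3336  1.3879  0.235 ] turn [ 0.0002 -0.0028 -0.1204] deg [  0.   -0.5 -21.7]
shift [-0.3336  1.3879  0.235 ] turn [-3.900e-03 -2.000e-04  8.796e-01] deg [ -0.7  -0.  158.3]
```

```bash
python3 -m pendant '[[-0.167,0.694,0.0,0,0,0,-1],[-0.167,0.694,0.0,0,0,0,-1],[-0.167,0.694,0.0,0,0,0,-1]]' >/dev/null
python3 -m pendant '[[-0.167,0.694,0.235,0,0,-0.12,-1],[-0.167,0.694,0.235,0,0,-0.12,-1],[-0.167,0.694,0.235,0,0,-0.12,-1],[-0.167,0.694,0.235,0,0,-0.12,-1],[-0.167,0.694,0.235,0,0,-0.12,-1]]'
python3 -c "
from h import *
im,d=capture('top'); cv2.imwrite('pics/t2.png',cv2.resize(im[120:260,205:395,::-1],None,fx=4,fy=4))
plan([.494,-.2675,.074],-1.1)"
```

```text
time_s: 8.5
position: [0.4896, -0.2675, 0.1753]
tcp_rot: [[1.0, -0.025, -0.002], [-0.025, -1.0, 0.002], [-0.003, -0.002, -1.0]]
force: [0.5, 0.9, -0.3]
opening: 1.002
grasp_force: 0.0
shift [0.0174 0.0049 0.51  ] turn [-0.0004  0.0004 -0.0011] deg [-0.1  0.1 -0.2]
shift [0.0174 0.0049 0.51  ] turn [6.000e-04 7.000e-04 9.989e-01] deg [1.000e-01 1.000e-01 1.798e+02]
```

View pics/t2.png

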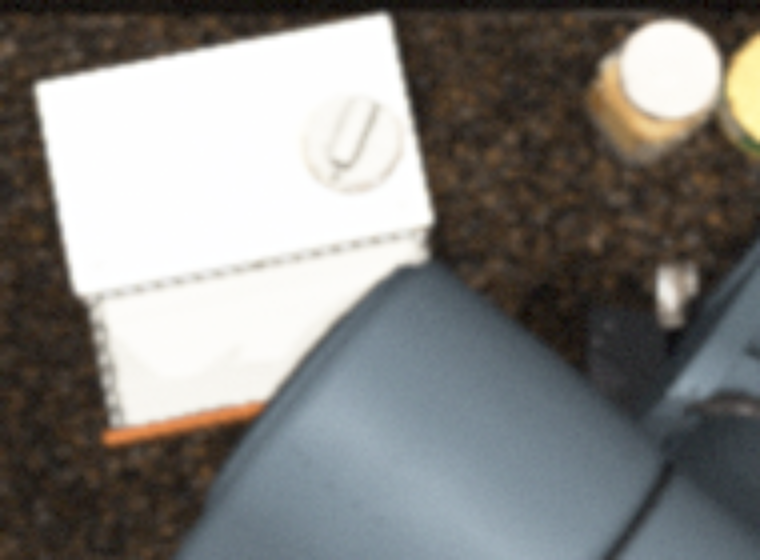

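The tray is out, with its front edge from (105,438) to beyond the arm. The fork's tines are still at (676,295). I descend and grip.

```bash
python3 -m pendant '[[0.017,0.005,0.25,0,0,0,-1],[0.017,0.005,0.45,0,0,0,-1],[0.017,0.005,0.515,0,0,0,-1],[0.017,0.005,0.515,0,0,0,1],[0.017,0.005,0.515,0,0,0,1],[0.017,0.005,0.515,0,0,0,1],[0.017,0.005,0.515,0,0,0,1],[0.017,0.005,0.515,0,0,0,1]]'
python3 -m pendant '[[0,0,0,0,0,0,1],[0,0,0,0,0,0,1],[0,0,0,0,0,0,1],[0,0,0,0,0,0,1],[0,0,0,0,0,0,1],[0,0,0,0,0,0,1],[0,0,0,0,0,0,1]]'
```

```text
time_s: 9.35
position: [0.4949, -0.2679, 0.0749]
tcp_rot: [[1.0, -0.02, 0.001], [-0.02, -1.0, -0.001], [0.001, 0.001, -1.0]]
force: [0.6, -0.4, 0.2]
opening: 0.633
grasp_force: 0.0
time_s: 10.05
position: [0.4944, -0.2677, 0.0738]
tcp_rot: [[1.0, -0.02, -0.0], [-0.02, -1.0, 0.0], [-0.0, -0.0, -1.0]]
force: [-0.7, -0.0, -0.3]
opening: 0.209
grasp_force: 25.4
```

```bash
python3 -m pendant '[[0,0,0,0,0,0,1],[0,0,0,0,0,0,1],[0,0,-0.2,0,0,0,1],[0,0,-0.4,0,0,0,1],[0,0,-0.6,0,0,0,1],[0,0,-0.6,0,0,0,1]]'
python3 -c "
from h import *
o=np.array([.6364,.038]);a=np.radians(11.2);R=np.array([[np.cos(a),-np.sin(a)],[np.sin(a),np.cos(a)]])
t=o+R@[-.095,0]; print(t)
plan([*t,.19],101.2); plan([*(o+R@[-.099,0]),.19],101.2)"
```

```text
time_s: 10.65
position: [0.497, -0.2696, 0.1991]
tcp_rot: [[1.0, -0.02, 0.009], [-0.02, -1.0, -0.007], [0.009, 0.007, -1.0]]
force: [0.9, 0.0, 0.5]
opening: 0.208
grasp_force: 25.3
[0.54320926 0.01954774]
shift [ 0.2017 -1.4501  0.0368] turn [ 4.200e-03 -1.000e-04 -5.686e-01] deg [   0.8   -0.  -102.4]
shift [ 0.2017 -1.4501  0.0368] turn [-1.000e-04 -4.000e-03  4.314e-01] deg [-0.  -0.7 77.6]
shift [ 0.1822 -1.4459  0.0366] turn [ 4.200e-03 -1.000e-04 -5.686e-01] deg [   0.8   -0.  -102.4]
shift [ 0.1822 -1.4459  0.0366] turn [-1.000e-04 -4.000e-03  4.314e-01] deg [-0.  -0.7 77.6]
```

```bash
python3 -m pendant '[[0.1,-0.725,0,0,0,-0.38,1],[0.1,-0.725,0,0,0,-0.38,1],[0.1,-0.725,0,0,0,-0.38,1],[0.1,-0.725,0,0,0,-0.38,1],[0.1,-0.725,0,0,0,-0.38,1],[0.1,-0.725,0,0,0,-0.38,1],[0.1,-0.725,0,0,0,-0.38,1],[0.1,-0.725,0,0,0,-0.38,1]]'
python3 -c "
from h import *
o=np.array([.6364,.038]);a=np.radians(11.2);R=np.array([[np.cos(a),-np.sin(a)],[np.sin(a),np.cos(a)]])
plan([*(o+R@[-.097,.004]),.19],101.2)"
```

```text
time_s: 11.45
position: [0.5168, -0.1227, 0.1929]
tcp_rot: [[0.381, 0.925, -0.002], [0.925, -0.381, 0.001], [0.0, -0.002, -1.0]]
force: [-0.8, -0.2, -0.6]
opening: 0.21
grasp_force: 25.3
shift [ 0.7189 -0.1682  0.0147] turn [-0.0006 -0.0002 -0.1867] deg [ -0.1  -0.  -33.6]
shift [ 0.7189 -0.1682  0.0147] turn [-3.000e-04  8.000e-04  8.133e-01] deg [-0.000e+00  1.000e-01  1.464e+02]
```

```bash
python3 -m pendant '[[0.719,-0.168,0.0,0,0,-0.187,1],[0.719,-0.168,0.0,0,0,-0.187,1],[0.719,-0.168,0.0,0,0,-0.187,1],[0.719,-0.168,0.0,0,0,-0.187,1],[0.719,-0.168,0.0,0,0,-0.187,1],[0.719,-0.168,0,0,0,-0.187,1]]'
python3 - <<'E'
from h import *
o=np.array([.6364,.038]);a=np.radians(11.2);R=np.array([[np.cos(a),-np.sin(a)],[np.sin(a),np.cos(a)]])
plan([*(o+R@[-.097,.004]),.0835],101.2)
im,d=capture('top'); a1=im[110:280,190:360,::-1]
im,d=capture('side'); b=im[120:290,180:350,::-1]
cv2.imwrite('pics/t3.png',cv2.resize(np.hstack([a1,b]),(800,400),interpolation=cv2.INTER_CUBIC))
E
```

```text
time_s: 12.05
position: [0.5416, 0.0224, 0.1932]
tcp_rot: [[-0.186, 0.983, -0.001], [0.983, 0.186, 0.0], [0.0, -0.001, -1.0]]
force: [0.1, -0.9, -0.2]
opening: 0.214
grasp_force: 25.3
shift [ 0.0045 -0.0045  0.5484] turn [-0.0004 -0.0001 -0.0026] deg [-0.1 -0.  -0.5]
shift [ 0.0045 -0.0045  0.5484] turn [-1.000e-04  6.000e-04  9.974e-01] deg [-0.000e+00  1.000e-01  1.795e+02]
```

View pics/t3.png

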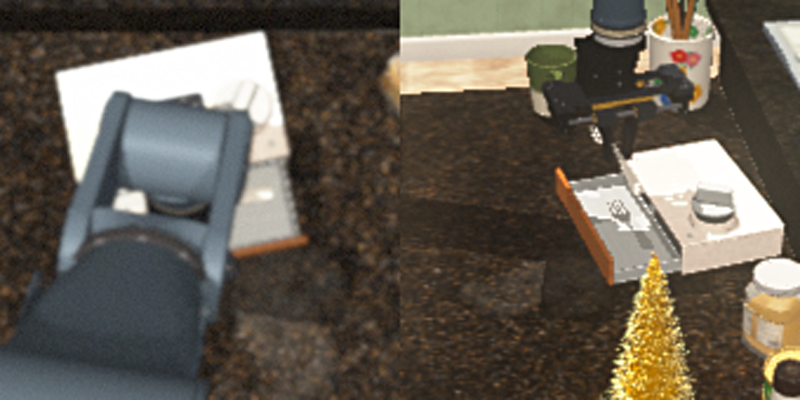

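The fork hangs in the gripper about parallel to the tray's front panel, tines at (597,130) and handle end at about (640,185), above the open tray. I lower it.

```bash
python3 -m pendant '[[0.004,-0.004,0.2,0,0,0,1],[0.004,-0.004,0.4,0,0,0,1],[0.004,-0.004,0.5,0,0,0,1],[0.004,-0.004,0.545,0,0,0,1],[0.004,-0.004,0.545,0,0,0,1]]'
```

```text
time_s: 12.65
position: [0.5407, 0.0223, 0.0838]
tcp_rot: [[-0.187, 0.982, -0.002], [0.982, 0.187, 0.0], [0.001, -0.002, -1.0]]
force: [-0.1, 0.7, 0.2]
opening: 0.213
grasp_force: 25.3
```

```bash
python3 -m pendant '[[0,0,0,0,0,0,0.1],[0,0,0,0,0,0,0.1],[0,0,0,0,0,0,0.1],[0,0,0,0,0,0,0.1],[0,0,-0.1,0,0,0,0.1],[0,0,-0.3,0,0,0,0.1],[0,0,-0.5,0,0,0,0.1],[0,0,-0.6,0,0,0,0.1]]'
python3 - <<'E'
from h import *
im,d=capture('top'); a1=im[110:280,190:360,::-1]
im,d=capture('side'); b=im[120:290,180:350,::-1]
print(look_for("fork","side")[:3])
cv2.imwrite('pics/t4.png',cv2.resize(np.hstack([a1,b]),(800,400),interpolation=cv2.INTER_CUBIC))
E
```

```text
time_s: 13.45
position: [0.5423, 0.0231, 0.2084]
tcp_rot: [[-0.189, 0.982, 0.006], [0.982, 0.189, -0.001], [-0.002, 0.005, -1.0]]
force: [1.3, -0.3, -0.1]
opening: 0.45
grasp_force: 0.0
[{'extent': [261.4, 204.0, 284.3, 231.6], 'conf': 0.53}, {'extent': [337.9, 273.3, 353.8, 308.8], 'conf': 0.42}]
```

View pics/t4.png

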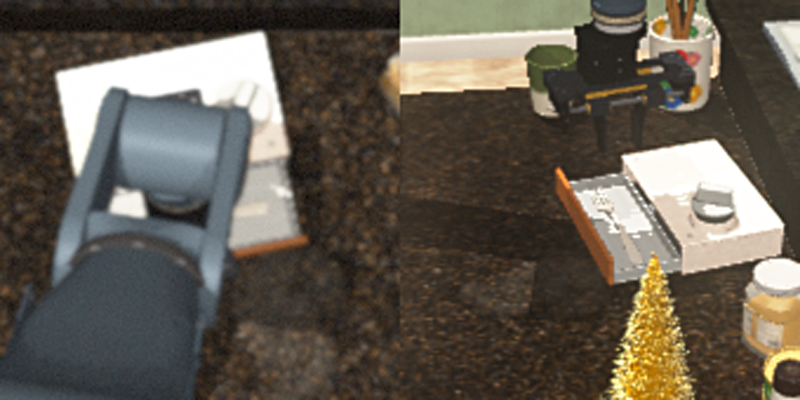

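The fork lies in the tray, tines at (600,200) and handle end at (640,260). Next: back the closed fingers off to in front of the panel, square to the caddy.

```bash
cat >> h.py <<'E'
def cad(x,y):
    o=np.array([.6364,.038]);a=np.radians(11.2);R=np.array([[np.cos(a),-np.sin(a)],[np.sin(a),np.cos(a)]])
    return o+R@[x,y]
E
python3 -c "
from h import *
plan([*cad(-.187,0),.2],11.2)"
```

```text
shift [-0.0213 -0.4567  0.0314] turn [ 0.0014 -0.0006  0.4984] deg [ 0.2 -0.1 89.7]
shift [-0.0213 -0.4567  0.0314] turn [ 0.0006  0.0014 -0.5016] deg [  0.1   0.2 -90.3]
```

```bash
python3 -m pendant '[[-0.02,-0.457,0,0,0,0.38,1],[-0.02,-0.457,0,0,0,0.38,1],[-0.02,-0.457,0,0,0,0.38,1],[-0.02,-0.457,0,0,0,0.38,1],[-0.02,-0.457,0,0,0,0.38,1],[-0.02,-0.457,0,0,0,0.38,1],[-0.02,-0.457,0,0,0,0.38,1],[-0.02,-0.457,0,0,0,0.38,1]]' >/dev/null
python3 -m pendant '[[0,0,0,0,0,0.118,1],[0,0,0,0,0,0.118,1],[0,0,0,0,0,0.118,1],[0,0,0,0,0,0.118,1]]'
python3 -c "
from h import *
plan([*cad(-.187,0),.09],11.2)"
```

```text
time_s: 14.8
position: [0.4512, 0.0021, 0.2036]
tcp_rot: [[0.981, 0.195, -0.003], [0.195, -0.981, 0.001], [-0.003, -0.001, -1.0]]
force: [0.0, 0.2, 0.4]
opening: 0.004
grasp_force: 0.0
shift [0.0098 0.0047 0.5681] turn [-0.0004  0.0009  0.0004] deg [-0.1  0.2  0.1]
shift [0.0098 0.0047 0.5681] turn [-1.400e-03 -6.000e-04 -9.996e-01] deg [-3.000e-01 -1.000e-01 -1.799e+02]
```

```bash
python3 -m pendant '[[0,0.005,0.25,0,0,0,1],[0,0.005,0.45,0,0,0,1],[0,0.005,0.565,0,0,0,1],[0,0.005,0.565,0,0,0,1]]'
python3 -m pendant '[[0.1,0,0,0,0,0,1],[0.18,0,0,0,0,0,1],[0.26,0,0,0,0,0,1],[0.34,0,0,0,0,0,1],[0.42,0,0,0,0,0,1],[0.5,0,0,0,0,0,1],[0.54,0,0,0,0,0,1],[0.54,0,0,0,0,0,1]]'
python3 -c "
from h import *
print(np.round((np.array(readout.read_state()['position'])[:2]-cad(0,0))@np.array([np.cos(.1955),np.sin(.1955)]),4))"
```

```text
time_s: 15.2
position: [0.4501, 0.0014, 0.0887]
tcp_rot: [[0.98, 0.196, -0.008], [0.196, -0.981, 0.002], [-0.007, -0.004, -1.0]]
force: [-0.9, -0.3, 0.5]
opening: 0.009
grasp_force: 0.0
time_s: 16.0
position: [0.5561, 0.0223, 0.092]
tcp_rot: [[0.98, 0.197, -0.006], [0.197, -0.98, 0.0], [-0.006, -0.001, -1.0]]
force: [-4.9, -1.9, -0.6]
opening: 0.003
grasp_force: 2.2
-0.0818
```

Tray is being pushed (about 5 N), with roughly 10 mm left.

```bash
python3 -m pendant '[[0.02,0,0,0,0,0,1],[0.04,0,0,0,0,0,1],[0.05,0,0,0,0,0,1],[0.05,0,0,0,0,0,1]]' | grep -E "pos|^force"
python3 -m pendant '[[0.01,0,0,0,0,0,1],[0.01,0,0,0,0,0,1],[0.01,0,0,0,0,0,1]]'| grep -E "pos|^force"
python3 -m pendant '[[0.01,0,0,0,0,0,1],[0.01,0,0,0,0,0,1],[0.01,0,0,0,0,0,1]]'| grep -E "pos|^force"
```

```text
position: [0.5662, 0.0243, 0.092]
force: [-4.4, -0.5, -0.0]
position: [0.5687, 0.0248, 0.092]
force: [-5.5, 0.9, 0.4]
position: [0.5713, 0.0252, 0.092]
force: [-4.2, 2.1, -0.1]
```

```bash
python3 -m pendant '[[0.01,0,0,0,0,0,1],[0.01,0,0,0,0,0,1],[0.01,0,0,0,0,0,1]]' | grep -E "pos|^force"
python3 -m pendant '[[0.01,0,0,0,0,0,1],[0.01,0,0,0,0,0,1],[0.01,0,0,0,0,0,1]]'| grep -E "pos|^force"
python3 -m pendant '[[0.01,0,0,0,0,0,1],[0.01,0,0,0,0,0,1],[0.01,0,0,0,0,0,1]]'| grep -E "pos|^force"
```

```text
position: [0.5736, 0.0255, 0.0919]
force: [-4.2, 1.2, 1.1]
position: [0.5747, 0.0257, 0.0919]
force: [-6.7, 1.2, 2.3]
position: [0.5749, 0.0258, 0.0919]
force: [-9.3, -1.1, 5.5]
```

```bash
python3 -m pendant '[[0.015,0,0,0,0,0,1],[0.015,0,0,0,0,0,1],[0.015,0,0,0,0,0,1]]' | grep -E "pos|^force"
python3 -m pendant '[[-0.02,0,0,0,0,0,1],[-0.04,0,0,0,0,0,1],[-0.06,0,0,0,0,0,1],[-0.08,0,0,0,0,0,1],[-0.08,0,0,0,0,0,1]]'| grep -E "pos|^force"
python3 - <<'E'
from h import *
im,d=capture('side'); b=im[150:290,190:360,::-1]
print(look_for("tray_front","side")[:1])
cv2.imwrite('pics/s5.png',cv2.resize(b,None,fx=3,fy=3))
E
```

```text
position: [0.5753, 0.0258, 0.0919]
force: [-14.6, -5.1, 9.8]
position: [0.5666, 0.0229, 0.0924]
force: [0.4, -0.3, -1.3]
[{'extent': [282.2, 212.2, 298.8, 234.0], 'conf': 0.69}]
```

View pics/s5.png

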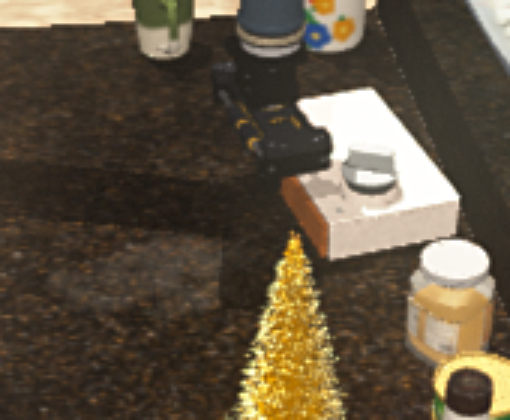

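The panel sits flush at (305,215) and the force is zero after backing off, so it is latched. I retreat fully, check, then hand in.

```bash
python3 -m pendant '[[-0.2,0,0,0,0,0,1],[-0.4,0,0,0,0,0,1],[-0.5,0,-0.2,0,0,0,1],[-0.5,0,-0.5,0,0,0,1],[-0.5,0,-0.6,0,0,0,1],[-0.5,0,-0.6,0,0,0,1],[-0.5,0,-0.6,0,0,0,1]]'
python3 - <<'E'
from h import *
im,d=capture('side'); print(look_for("tray_front","side")[:1])
W=cloud('side',d); p=(W[...,:2]-cad(0,0)); a=np.radians(11.2)
x=p@[np.cos(a),np.sin(a)]; y=p@[-np.sin(a),np.cos(a)]
m=(abs(y)<.11)&(x<0)&(x>-.18)&(W[...,2]>.02)&(W[...,2]<.05)
print(m.sum(),np.percentile(x[m],[2,25,50]))
for t in("dessert_spoon","honey_jar","spice_c","mug_b"): pass
E
```

```text
time_s: 19.5
position: [0.4679, 0.0036, 0.2127]
tcp_rot: [[0.981, 0.195, 0.004], [0.195, -0.981, -0.001], [0.003, 0.002, -1.0]]
force: [-1.0, -0.1, -0.3]
opening: 0.002
grasp_force: 0.0
[{'extent': [272.2, 189.5, 299.0, 234.7], 'conf': 0.76}]
257 [-0.05701569 -0.05495582 -0.05370952]
```

Panel face at −55 mm in the caddy's frame, so the tray is home and staying shut.

```bash
python3 -c "
from rig import bot; print(bot.hand_in())"
```

```text
the job is handed in; nothing more can be done
None
```

The fork is in the caddy's tray, the tray is pushed home and stayed shut after I backed off, and the job was handed in at about 19.5 s; the robot never went near the spoon, jars or mug, though I did not re-measure them, and no verdict came back.

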